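# Close the analyser's water tank with its click cap

## Task

Put the red wing cap on the filler neck of the white water tank, feeling for where its slot drops over the neck's orange drive bar so that the cap sits fully down, then turn it clockwise until the ratchet has clicked at least twice, and stop before a fifth click. Press only lightly on the neck (never more than about 20 N), let go of the cap so that it stays down and level, and leave the other things on the bench where they are.

Things in the scene. Friction and masses are not known exactly. Their poses are not given: they have to be found in the camera images.
- cap: The red click cap, loose, standing upright on the bench, about 90 g. Origin: centre of its underside, z up. 57 mm high: a round body 51 mm across up to z = 30 mm, a wing above it. The body is a hollow skirt, inner diameter 43 mm, with a flat ceiling inside, 15 mm above the underside.
- cap_wing (a point): Middle of the cap's flat upright wing, 43 mm above the cap's underside; axes as the cap's. The wing is 46 mm long (along x), 16 mm thick (along y) and stands from 30 to 57 mm above the underside; pinch it across its flats. It looks the same after half a turn and works either way round.
- cap_slot (a point): Middle of the mouth of the slot in the cap's ceiling, 15 mm above the underside; axes as the cap's. The slot is 9.5 mm wide, 9 mm deep and runs right across along the cap's x (in line with the wing).
- tank: White water tank fixed to the bench, 180 x 130 x 90 mm (x, y, z). Origin: centre of its underside, z up. A yellow stripe on its top runs along its x, from the neck towards +x. The tank does not move.
- neck (a point): On the axis of the tank's filler neck, 128 mm above the bench, 30 mm from the tank's centre towards its -x; axes as the tank's. The neck, a grey stub 38 mm in diameter with a chamfered rim, is height-adjustable: its flat top stands within 8 mm above or below this point, not measured. The cap is fully down when its ceiling rests on the neck's top (cap origin 15 mm below that top).
- bar (a point): On the neck's axis, 8 mm above the point neck. Orange drive bar, 36 mm long, 6 mm thick, stands 8 mm above the neck's top. Sprung: gives 4 mm (2 N to start, 5 N at the end) and pops up into the slot when within 0.1 rad of it, else holds the cap 4 mm or more too high. Axes as the tank's; the bar's direction is not measured: within 0.3 rad of the tank's x at the start. Light rubbing won't turn it.
- mount (a joint): How far the neck is pushed down into its sprung seat, m. 0 up to a press of about 5 N, then 1 mm for every 6 N more. A press of more than about 20 N (2.5 mm) damages it.
- ratchet (a joint): Slip of the torque ratchet, rad, 0 at the start. The cap, turned clockwise seen from above, carries the bar easily (0.05 N m) to the thread's end, 0.5 rad clockwise of the tank's x; beyond, the ratchet slips and this grows. A click is 0.35 rad: torque rises to about 0.3 N m, then falls suddenly at the jump. It rests at whole clicks (two: 0.70, four: 1.40).
- vent_cap: Blue round vent cap, 54 mm across, 40 mm high, loose; not to be used. Origin: centre of its underside.
- reagent: White bottle, 60 mm across, 150 mm high, loose; leave alone. Origin: centre of its underside.
- diluent: Amber bottle, 56 mm across, 120 mm high, loose; leave alone. Origin: centre of its underside.
- sample_cup: Clear cup, 60 mm across, 60 mm high, loose; leave alone. Origin: centre of its underside.
- tip_box: Blue open box, 110 x 80 x 50 mm, loose; leave alone. Origin: centre of its underside.
- marker: Black and red marker pen, 120 x 14 x 14 mm, lying along its x, loose; leave alone. Origin: centre of its underside.

How it is judged:
By the outcome, as a careful person would: the job done as asked, in the order asked, and still so for the second after the job is handed in, with the robot touching nothing.
It also fails if it takes over 64 s, if anything falls off the work surface, if the arm or the gripper's body presses on something with over 40 N, if the wrist force passes 120 N, or if a joint passes its speed limit or range.

## Robot

A 6-joint arm with a two-finger parallel gripper is mounted at the origin on the work surface. World frame = base frame: x ahead of the robot, y to its left, z up, the work surface at z = 0. Lengths are in m, angles in rad, forces in N, time in s.
With the tool pointing down it reaches from about 0.35 to 0.875 m from the base axis. Payload 4.2 kg.
Tool frame: the origin (TCP) lies on the centre line of the jaws, within the pads' length; the fingertips stand 17 mm ahead of it and the grasp point (between the pads) lies 2 mm behind it (r.tcp_to_tips is the distance from the TCP to the fingertips, in m); z points along the fingers, y is the line along which they close (so a half turn about z gives the same grasp; the last joint's range is limited). The gripper opens to 85 mm and grips with 20 to 120 N. Pads are 22 mm wide; open, the fingers measure 114 mm over their backs; the gripper's body (76 mm by 85 mm) begins 54 mm behind the grasp point. The pads swing forward as they close: fully open they stand 13 mm farther back than shut.
Start: joints at [-0.992, 0.385, 0.008, 0, -1.194, -0.259], TCP at [0.197, -0.593, 0.248] pointing down, gripper open.
Joint ranges: [-3.14, 3.14], [-1.21, 2.06], [-1.07, 1.41], [-3.16, 2.05], [-2.99, -0.16], [-3.1, 3.1]. Speed limits (rad/s): [2.79, 2.79, 3.14, 3.14, 3.14, 3.14].

## Interface

Orientations are given as a 3x3 rotation matrix whose columns are the frame's x, y, z axes.
In Python, from bench import r, snapshot, get_calibration gives the robot as it stands.
- The arm moves only by the tool move_arm, never from a script. Its argument "series" is a list of rows, each a list of 6 numbers: the shift along the tool's x, y, z in mm, then the turn, a rotation vector about the tool's x, y, z in degrees. A call has exactly 8 rows; each row is the pose to reach, as a shift and turn from the pose commanded when the call began, along the tool's axes at that moment; what a row does not reach only later rows make up. A row lasts 1/12 s, in which the tool goes at most 41.7 mm and 7.16 degrees, less where a joint would pass 70% of its speed; a pose out of reach is approached as far as the arm can. A call with a gripper value outside its range is refused whole. "jaw" is the finger opening in mm, from 0 to 85.4, set as the call begins (left out, the last holds). The fingers move at their own pace and stop on an object; "newtons" is the grip in N (left out, the last holds). Time passes only in rows, so rows that repeat a pose let the fingers close, or fill a call up. It gives the time, the measured TCP pose, the force, the opening and the grip force at its end, in the units of the state.
- r.state(): the state, without advancing time (a new reading comes with each control period).
- snapshot(name): name is "side" or "top" or "wrist"; returns the picture (400x640x3 uint8, blue, green, red); there is no depth.
- get_calibration(name): a dict with "fx", "fy", "cx", "cy" (pixels), "k1" (the pictures are not rectified: a ray, as slopes to the right and down, at radius r is drawn at 1 + k1 r^2 times it, then the intrinsics apply), "R" (3x3) and "t" (3): a world point X has camera coordinates R X + t. Camera axes: x right, y down, z forward; pixel columns grow to the right and rows downward; lengths in m; the calibration is good to about 2 mm. A picture is of the moment at which its call begins: read the wrist's pose just before it. get_calibration takes no time and is no camera call; for the wrist camera it gives the pose at the moment of the call.
- r.hand_in(): hands the job in; it is judged then, once.
The state is a dict: "time_s": time; "q": joint angles; "dq": joint speeds; "tau": joint torques, N m; "tcp_pos": TCP position; "ee_rot": TCP orientation; "ft_force": force on the tool from outside, world axes, zero at the start; "wrist_torque": the same for the moment, N m; "grip_width": finger opening in m; "grip_force": force on a finger pad.
Only numpy, scipy, OpenCV 4.12 (cv2) and the standard library are available. Lean on these libraries where they do the work, as an engineer would, in place of code of your own. Each camera call takes 0.05 s, during which the arm holds its last target. There are 200 camera calls.

## Working session

There is one attempt and no reset: what is moved stays moved. The work goes in short steps, Python scripts to look and compute and a tool call to move; the robot and the scene stay as the last step left them, time stands still between calls to the robot, and variables do not carry over. Pictures are saved under pics/ and viewed, at most 10 in all, crops included, and the job is handed in when it is done.

Besides the shell and the picture viewer there is one more tool, called after "Request:" as name([rows], argument=value, ...), one row to a line, values as JSON. move_arm: Moves the arm, as the interface text tells. Its arguments: {"type":"object","properties":{"series":{"type":"array"},"jaw":{"type":"number"},"newtons":{"type":"number"}},"required":["series"]}

```bash
mkdir -p pics; ls; python3 - <<'E'
from bench import r, snapshot, get_calibration
import cv2,numpy as np
s=r.state(); print(s)
for n in ("side","top"):
    im=snapshot(n); cv2.imwrite(f"pics/{n}0.png",im); print(n,get_calibration(n))
E
```

```text
pics
{'time_s': 0.0, 'q': array([-9.92425027e-01,  3.85584880e-01,  6.59777657e-03, -5.15611565e-04,
       -1.19402476e+00, -2.58621830e-01]), 'dq': array([-0.0006804 , -0.00046201,  0.00031909, -0.0003672 ,  0.00021204,
        0.00058802]), 'tau': array([ 2.49334798e-04, -3.92287481e+01,  1.88395786e+01,  4.18618709e+00,
       -4.64492725e-03,  8.86842003e-06]), 'tcp_pos': array([ 0.19630966, -0.59277355,  0.24719102]), 'ee_rot': array([[-9.49373934e-01, -3.14147223e-01, -8.09653364e-04],
       [-3.14148249e-01,  9.49371579e-01,  2.11723904e-03],
       [ 1.03537130e-04,  2.26440274e-03, -9.99997431e-01]]), 'ft_force': array([ 0.31745005,  0.48904672, -0.01320924]), 'wrist_torque': array([-0.00499559,  0.03024818, -0.0102551 ]), 'grip_force': 0.0, 'grip_width': 0.0853080470453843}
side {'fx': 394.70576439331126, 'fy': 394.70576439331126, 'cx': 319.1401321675473, 'cy': 198.1296043680521, 'k1': -0.07756404448494321, 'R': array([[ 0.99377536, -0.11005418, -0.01728029],
       [-0.06876942, -0.48400463, -0.87235903],
       [ 0.08764301,  0.86811727, -0.48856024]]), 't': array([-0.5513761 ,  0.11950773,  0.90811022])}
top {'fx': 488.6076673999655, 'fy': 488.6076673999655, 'cx': 318.43865212455137, 'cy': 205.7671055240666, 'k1': -0.047453791116647895, 'R': array([[ 0.05964054, -0.99821938,  0.00103291],
       [-0.97721936, -0.05859693, -0.20398218],
       [ 0.20367949,  0.01115623, -0.97897406]]), 't': array([-0.0583245 ,  0.5818355 ,  1.16690625])}
```

View pics/top0.png

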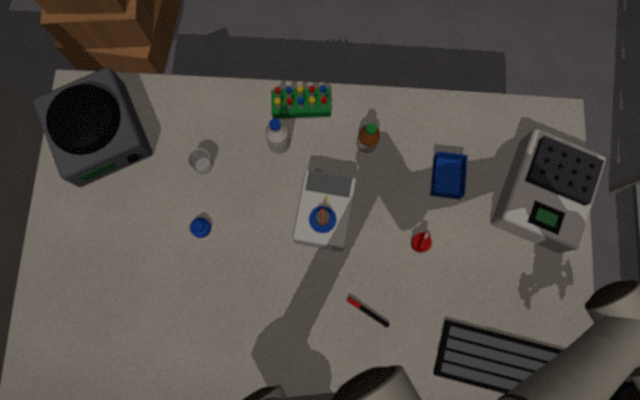

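View pics/side0.png

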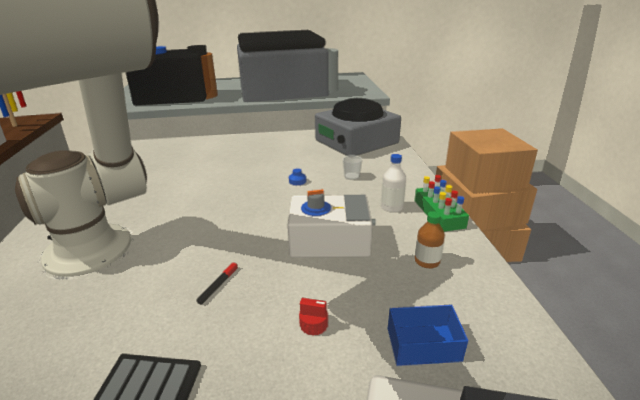

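The top view shows the red cap at about (421,241), the tank at (325,208) with the neck at about (323,217), and the blue vent cap at (200,228). The side view shows the cap at (314,315) and the orange bar at (316,192).

```bash
cat > h.py <<'E'
from bench import r, snapshot, get_calibration
import cv2, numpy as np
def ray(c,uv):
    K=np.array([[c['fx'],0,c['cx']],[0,c['fy'],c['cy']],[0,0,1]])
    # drawn = s*(1+k1 r^2): OpenCV's k1 model
    n=cv2.undistortPoints(np.array([[uv]],float),K,np.array([c['k1'],0,0,0,0.]))[0,0]
    R=np.array(c['R']);o=-R.T@np.array(c['t']);d=R.T@np.array([n[0],n[1],1]);return o,d
def onz(c,uv,z):
    o,d=ray(c,uv);return o+d*(z-o[2])/d[2]
def cross(c1,u1,c2,u2):
    (o1,d1),(o2,d2)=ray(c1,u1),ray(c2,u2)
    A=np.stack([d1,-d2],1);s=np.linalg.lstsq(A,o2-o1,rcond=None)[0]
    a,b=o1+d1*s[0],o2+d2*s[1];return (a+b)/2,np.linalg.norm(a-b)
def proj(c,X):
    K=np.array([[c['fx'],0,c['cx']],[0,c['fy'],c['cy']],[0,0,1]])
    R=np.array(c['R']);return cv2.projectPoints(np.array([X],float),cv2.Rodrigues(R)[0],np.array(c['t'],float),K,np.array([c['k1'],0,0,0,0.]))[0][0,0]
def blobs(im,lo,hi,amin=20):
    hsv=cv2.cvtColor(im,cv2.COLOR_BGR2HSV)
    if lo[0]>hi[0]: m=cv2.inRange(hsv,(0,*lo[1:]),hi)|cv2.inRange(hsv,lo,(180,*hi[1:]))
    else: m=cv2.inRange(hsv,lo,hi)
    cs=[k for k in cv2.findContours(m,cv2.RETR_EXTERNAL,cv2.CHAIN_APPROX_NONE)[0] if cv2.contourArea(k)>=amin]
    return m,sorted(cs,key=cv2.contourArea,reverse=True)
E
python3 - <<'E'
from h import *
T,S=get_calibration('top'),get_calibration('side')
t,s=cv2.imread('pics/top0.png'),cv2.imread('pics/side0.png')
for n,im in(('top',t),('side',s)):
    for nm,lo,hi in(('red',(172,150,80),(6,255,255)),('orange',(8,120,90),(17,255,255)),('yellow',(20,80,100),(32,255,255)),('blue',(105,150,60),(125,255,255))):
        print(n,nm,[(np.round(cv2.minAreaRect(k)[0]).tolist(),np.round(cv2.minAreaRect(k)[1]),cv2.contourArea(k)) for k in blobs(im,lo,hi,4)[1][:6]])
E
```

```text
top red [([421.0, 242.0], array([19., 18.]), 190.0), ([353.0, 302.0], array([14.,  5.]), 53.0), ([323.0, 99.0], array([6., 4.]), 17.0), ([312.0, 88.0], array([5., 5.]), 17.0), ([289.0, 100.0], array([5., 4.]), 16.0), ([277.0, 89.0], array([4., 4.]), 15.0)]
top orange [([88.0, 14.0], array([18., 96.]), 671.0), ([118.0, 52.0], array([11., 61.]), 367.5), ([322.0, 216.0], array([13.,  2.]), 17.5)]
top yellow [([300.0, 88.0], array([6., 5.]), 24.5), ([312.0, 100.0], array([5., 5.]), 19.5), ([277.0, 100.0], array([5., 4.]), 18.5), ([326.0, 199.0], array([8., 2.]), 10.0)]
top blue [([448.0, 173.0], array([28., 39.]), 923.0), ([200.0, 227.0], array([18., 18.]), 257.5), ([322.0, 219.0], array([24., 25.]), 220.5), ([275.0, 124.0], array([10., 10.]), 75.0), ([300.0, 100.0], array([6., 4.]), 19.5), ([323.0, 89.0], array([5., 5.]), 18.0)]
side red [([312.0, 316.0], array([36., 27.]), 788.5), ([231.0, 269.0], array([ 6., 14.]), 79.5), ([21.0, 99.0], array([16.,  5.]), 56.5), ([448.0, 201.0], array([6., 6.]), 27.0), ([454.0, 194.0], array([6., 6.]), 26.5), ([438.0, 178.0], array([6., 5.]), 24.5)]
side orange [([484.0, 191.0], array([101., 129.]), 8260.0), ([431.0, 235.0], array([26., 23.]), 460.0), ([209.0, 75.0], array([45., 10.]), 183.0), ([426.0, 263.0], array([25.,  8.]), 71.5), ([36.0, 118.0], array([ 6., 22.]), 59.5), ([315.0, 192.0], array([ 4., 15.]), 44.5)]
side yellow [([12.0, 102.0], array([20.,  7.]), 107.0), ([445.0, 192.0], array([ 8., 18.]), 87.5), ([426.0, 179.0], array([6., 8.]), 32.5), ([338.0, 208.0], array([ 1., 10.]), 9.5)]
side blue [([429.0, 334.0], array([57., 76.]), 3634.5), ([316.0, 208.0], array([11., 27.]), 150.5), ([296.0, 176.0], array([14., 15.]), 147.5), ([2.0, 105.0], array([21.,  5.]), 63.0), ([160.0, 50.0], array([6., 9.]), 47.5), ([396.0, 158.0], array([6., 8.]), 46.5)]
```

```bash
cat >> h.py <<'E'
def go(X,yaw=None):
    """shift in mm along the tool axes to a world point; turn in deg about tool z for tool x at world yaw (deg)"""
    st=r.state();R=st['ee_rot'];d=R.T@(np.array(X)-st['tcp_pos'])*1000
    y0=np.degrees(np.arctan2(R[1,0],R[0,0]));o=f"tcp {np.round(st['tcp_pos'],4)} yaw {y0:.1f} shift {np.round(d,1)} tilt {np.round(np.degrees(R[:2,2]),2)}"
    if yaw is not None: o+=f" turn {-((yaw-y0+90)%180-90):.1f} (q6 {st['q'][5]:.2f})"
    print(o)
E
python3 - <<'E'
from h import *
T,S=get_calibration('top'),get_calibration('side')
c=onz(T,(421,242),.03);print('cap top',c,'side',onz(S,(312,320),.03), proj(S,c))
print('bar',cross(T,(322,216),S,(315,192)))
print('ring',onz(T,(322,219),.095), 'stripe',onz(T,(326,199),.09))
st=r.state();W=get_calibration('wrist');R=np.array(W['R']);o=-R.T@np.array(W['t'])
E=st['ee_rot'];print('cam in tool',E.T@(o-st['tcp_pos']),'dir',E.T@R[2], 'right',E.T@R[0]); print(W['fx'],W['cx'],W['cy'],W['k1'])
go([c[0],c[1],.25])
for k in blobs(cv2.imread('pics/top0.png'),(172,150,80),(6,255,255))[1][:1]: pass
E
```

```text
cap top [ 0.5122423 -0.288872   0.03     ] side [ 0.5087873  -0.30962666  0.03      ] [312.83818686 311.01760476]
bar (array([ 0.54503177, -0.03409985,  0.12855343]), np.float64(0.001751829735272445))
ring [ 0.54480519 -0.03442896  0.095     ] stripe [ 0.59609438 -0.04132059  0.09      ]
cam in tool [ 0.08233958 -0.00032744 -0.12609202] dir [-3.19763376e-01 -1.99102845e-04  9.47497411e-01] right [5.68411506e-04 9.99999758e-01 4.01964137e-04]
323.8692936166795 315.2461293203866 198.20340871255758 -0.055605699237087
tcp [ 0.1963 -0.5928  0.2473] yaw -161.7 shift [-395.4  189.3   -2.3] tilt [-0.04  0.1 ]
```

Request:
move_arm([
  [-30, 14, 0, 0, 0, 0],
  [-65, 31, 0, 0, 0, 0],
  [-100, 48, 0, 0, 0, 0],
  [-135, 65, 0, 0, 0, 0],
  [-170, 81, 0, 0, 0, 0],
  [-205, 98, 0, 0, 0, 0],
  [-240, 115, 0, 0, 0, 0],
  [-270, 129, 0, 0, 0, 0],
])

```text
time_s: 0.77
tcp_pos: [0.4134, -0.3839, 0.248]
ee_rot: [[-0.949, -0.315, -0.0], [-0.315, 0.949, 0.001], [0.0, 0.001, -1.0]]
ft_force: [0.1, -0.4, 0.8]
grip_width: 0.0852
grip_force: 0.0
```

Request:
move_arm([
  [-30, 14, 0, 0, 0, 0],
  [-60, 29, 0, 0, 0, 0],
  [-90, 43, 0, 0, 0, 0],
  [-110, 53, 0, 0, 0, 0],
  [-120, 58, 0, 0, 0, 0],
  [-125, 60, 0, 0, 0, 0],
  [-125, 60, 0, 0, 0, 0],
  [-125, 60, 0, 0, 0, 0],
])

```text
time_s: 1.43
tcp_pos: [0.5114, -0.2902, 0.2481]
ee_rot: [[-0.949, -0.314, -0.001], [-0.314, 0.949, 0.0], [0.001, 0.0, -1.0]]
ft_force: [0.6, -0.3, 0.4]
grip_width: 0.0857
grip_force: 0.0
```

```bash
python3 - <<'E'
from h import *
print(r.state()['time_s'])
W=get_calibration('wrist');im=snapshot('wrist');cv2.imwrite('pics/w1.png',im)
np.save('w1.npy',W,allow_pickle=True)
go([.512,-.289,.25])
for k in blobs(im,(172,150,60),(6,255,255),100)[1]: print(cv2.minAreaRect(k),cv2.contourArea(k))
E
```

```text
1.4333
tcp [ 0.5112 -0.2904  0.2482] yaw -161.7 shift [-1.2  1.1 -1.8] tilt [-0.03  0.01]
((312.5500183105469, 167.64996337890625), (47.750389099121094, 45.53679656982422), 71.56505584716797) 1588.5
((505.1537780761719, 75.23076629638672), (33.282012939453125, 16.086305618286133), 56.3099365234375) 461.0
```

View pics/w1.png

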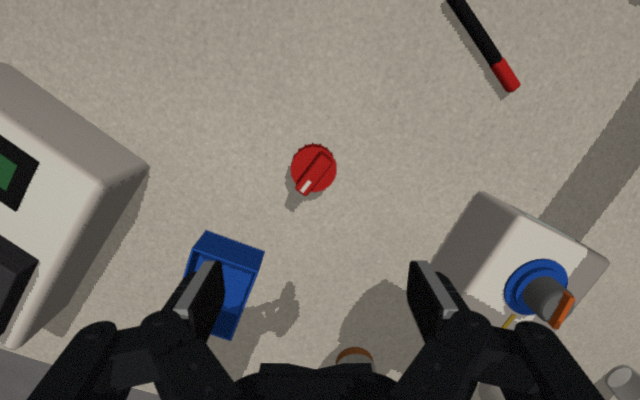

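The wrist view shows the cap at about (313,168), its wing running from about (303,188) to (326,156), with the tank's neck and bar at (530,290)–(563,308).

```bash
python3 - <<'E'
from h import *
W=np.load('w1.npy',allow_pickle=True).item();im=cv2.imread('pics/w1.png')
cv2.imwrite('pics/w1c.png',cv2.resize(im[135:205,275:350],None,fx=8,fy=8,interpolation=cv2.INTER_CUBIC))
a,b=onz(W,(304,188),.057),onz(W,(326,156),.057);print(a,b,np.linalg.norm(a-b),np.degrees(np.arctan2(*(b-a)[[1,0]])))
print(onz(W,(313,168),.03))
E
```

```text
[ 0.52799166 -0.29711055  0.057     ] [ 0.48958542 -0.28648747  0.057     ] 0.039848324948124104 164.53866446674155
[ 0.51131508 -0.29309032  0.03      ]
```

View pics/w1c.png

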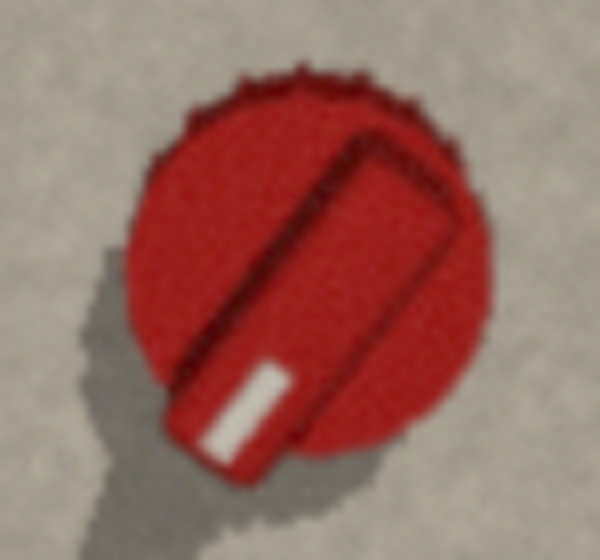

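The wing's top face has crop corners at about (165,430), (250,488), (460,215) and (378,150), with the white mark at its lower end.

```bash
python3 - <<'E'
from h import *
W=np.load('w1.npy',allow_pickle=True).item()
P=np.array([onz(W,(275+u/8-.4,135+v/8-.4),.057)for u,v in((165,430),(250,488),(460,215),(378,150))])
print(P.mean(0)); 
for i in range(4):
    d=P[(i+1)%4]-P[i];print(np.linalg.norm(d),np.degrees(np.arctan2(d[1],d[0])))
# body circle (top edge, z=.03): centre of the disc in the crop about (310,265), radius 182
print(onz(W,(275+310/8-.4,135+268/8-.4),.03))
# tool x parallel to wing: yaw
a=(P[2]+P[3]-P[0]-P[1])/2;y=np.degrees(np.arctan2(a[1],a[0]));print('wing yaw',y)
go([P[:,0].mean(),P[:,1].mean(),.15],y)
E
```

```text
[ 0.51190461 -0.29212663  0.057     ]
0.013328082241643101 72.46597782491372
0.044510139810923985 161.82279626079614
0.013118991870508773 -110.19770469843645
0.045122809231532085 -18.451992830223855
[ 0.51130123 -0.29269404  0.03      ]
wing yaw 161.68446257851966
tcp [ 0.5112 -0.2904  0.2482] yaw -161.7 shift [-0.2 -1.9 98.2] tilt [-0.03  0.01] turn 36.6 (q6 -1.01)
```

Request:
move_arm([
  [0, 0, 0, 0, 0, -6],
  [0, 0, 5, 0, 0, -12],
  [0, 0, 10, 0, 0, -18],
  [0, 0, 15, 0, 0, -24],
  [0, 0, 20, 0, 0, -30],
  [0, 0, 25, 0, 0, -36],
  [0, 0, 30, 0, 0, -42],
  [0, 0, 30, 0, 0, -48],
], jaw=60)

```text
time_s: 2.15
tcp_pos: [0.5104, -0.2906, 0.2173]
ee_rot: [[-0.399, -0.917, -0.002], [-0.917, 0.399, 0.001], [-0.0, 0.002, -1.0]]
ft_force: [0.1, 0.2, -0.4]
grip_width: 0.0596
grip_force: 0.0
```

Request:
move_arm([
  [0, 0, 0, 0, 0, -6],
  [0, 0, 5, 0, 0, -12],
  [0, 0, 10, 0, 0, -18],
  [0, 0, 15, 0, 0, -24],
  [0, 0, 20, 0, 0, -30],
  [0, 0, 25, 0, 0, -36],
  [0, 0, 30, 0, 0, -42],
  [0, 0, 30, 0, 0, -48],
])

```text
time_s: 2.82
tcp_pos: [0.5104, -0.2906, 0.1873]
ee_rot: [[0.414, -0.91, -0.002], [-0.91, -0.414, 0.001], [-0.002, 0.001, -1.0]]
ft_force: [0.1, 0.7, -0.3]
grip_width: 0.0601
grip_force: 0.0
```

Request:
move_arm([
  [0, 0, 0, 0, 0, -6],
  [0, 0, 5, 0, 0, -12],
  [0, 0, 10, 0, 0, -18],
  [0, 0, 15, 0, 0, -24],
  [0, 0, 20, 0, 0, -30],
  [0, 0, 25, 0, 0, -36],
  [0, 0, 30, 0, 0, -42],
  [0, 0, 30, 0, 0, -47.4],
])

```text
time_s: 3.48
tcp_pos: [0.5104, -0.2906, 0.1573]
ee_rot: [[0.95, -0.311, -0.002], [-0.311, -0.95, 0.001], [-0.002, -0.0, -1.0]]
ft_force: [-1.2, 0.5, -1.0]
grip_width: 0.0603
grip_force: 0.0
```

```bash
python3 - <<'E'
from h import *
print(r.state()['time_s'])
W=get_calibration('wrist');im=snapshot('wrist');cv2.imwrite('pics/w2.png',im)
np.save('w2.npy',W,allow_pickle=True)
go([.512,-.292,.051],161.7)
E
```

```text
3.4833
tcp [ 0.5107 -0.2908  0.1578] yaw -18.0 shift [  1.8   0.8 106.8] tilt [-0.08  0.02] turn 0.3 (q6 1.50)
```

View pics/w2.png

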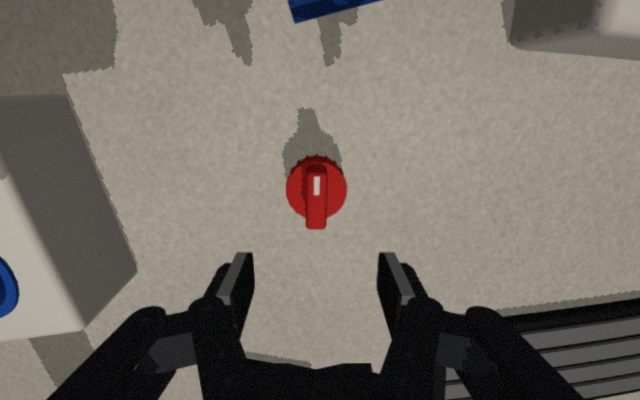

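The wing is now vertical in the view, at columns 306–327 and centred at 316, so it lines up with the jaws. I'll go down and grip it.

Request:
move_arm([
  [1, 0.5, 15, 0, 0, 0],
  [2, 0.8, 35, 0, 0, 0],
  [2, 0.8, 55, 0, 0, 0],
  [2, 0.8, 75, 0, 0, 0],
  [2, 0.8, 90, 0, 0, 0],
  [2, 0.8, 100, 0, 0, 0],
  [2, 0.8, 106, 0, 0, 0],
  [2, 0.8, 106, 0, 0, 0],
])

```text
time_s: 4.2
tcp_pos: [0.5129, -0.2914, 0.0514]
ee_rot: [[0.949, -0.315, -0.002], [-0.315, -0.949, 0.001], [-0.002, 0.0, -1.0]]
ft_force: [-0.3, 0.8, -0.5]
grip_width: 0.0596
grip_force: 0.0
```

Request:
move_arm([
  [0, 0, 0, 0, 0, 0],
  [0, 0, 0, 0, 0, 0],
  [0, 0, 0, 0, 0, 0],
  [0, 0, 0, 0, 0, 0],
  [0, 0, 0, 0, 0, 0],
  [0, 0, 0, 0, 0, 0],
  [0, 0, 0, 0, 0, 0],
  [0, 0, 0, 0, 0, 0],
], jaw=5, newtons=60)

```text
time_s: 4.87
tcp_pos: [0.5145, -0.2913, 0.0534]
ee_rot: [[0.95, -0.313, 0.002], [-0.313, -0.95, -0.001], [0.002, 0.0, -1.0]]
ft_force: [-0.3, 0.4, 5.8]
grip_width: 0.0144
grip_force: 60.2
```

```bash
python3 - <<'E'
from h import *
s=r.state();print(s['time_s'],s['grip_width'],s['grip_force'],s['ft_force'],s['wrist_torque'])
go([.512,-.292,.19])
E
```

```text
4.8667 0.014446132546141363 60.15361547470093 [-0.28007532  0.36295507  5.82692584] [ 0.17827294  0.09046652 -0.03588114]
tcp [ 0.5145 -0.2913  0.0534] yaw -18.2 shift [  -1.9    1.5 -136.6] tilt [ 0.11 -0.05]
```

Request:
move_arm([
  [0, 0, -15, 0, 0, 0],
  [0, 0, -40, 0, 0, 0],
  [0, 0, -70, 0, 0, 0],
  [0, 0, -100, 0, 0, 0],
  [0, 0, -135, 0, 0, 0],
  [0, 0, -165, 0, 0, 0],
  [0, 0, -190, 0, 0, 0],
  [-5, -9, -200, 0, 0, 0],
])

```text
time_s: 5.53
tcp_pos: [0.5131, -0.2821, 0.2559]
ee_rot: [[0.949, -0.315, 0.006], [-0.315, -0.949, -0.003], [0.006, 0.001, -1.0]]
ft_force: [1.4, 0.9, -0.6]
grip_width: 0.0148
grip_force: 59.3
```

Request:
move_arm([
  [-12, -21, 0, 0, 0, 0],
  [-29, -52, 0, 0, 0, 0],
  [-47, -84, 0, 0, 0, 0],
  [-65, -117, 0, 0, 0, 0],
  [-83, -150, 0, 0, 0, 0],
  [-100, -181, 0, 0, 0, 0],
  [-115, -208, 0, 0, 0, 0],
  [-126, -228, 0, 0, 0, 0],
])

```text
time_s: 6.2
tcp_pos: [0.4614, -0.0225, 0.2508]
ee_rot: [[0.95, -0.312, -0.003], [-0.312, -0.95, 0.0], [-0.003, 0.001, -1.0]]
ft_force: [0.7, 0.1, -0.5]
grip_width: 0.015
grip_force: 59.2
```

Request:
move_arm([
  [-8, -14, 0, 0, 0, 0],
  [-10, -18, 0, 0, 0, 0],
  [-10, -18, 0, 0, 0, 0],
  [-10, -18, 0, 0, 0, 0],
  [-10, -18, 0, 0, 0, 0],
  [-10, -18, 0, 0, 0, 0],
  [-10, -18, 0, 0, 0, 0],
  [-10, -18, 0, 0, 0, 0],
])

```text
time_s: 6.87
tcp_pos: [0.4598, -0.0053, 0.2522]
ee_rot: [[0.949, -0.315, -0.0], [-0.315, -0.949, -0.0], [-0.0, 0.0, -1.0]]
ft_force: [0.2, 1.1, -0.6]
grip_width: 0.0145
grip_force: 59.2
```

```bash
python3 - <<'E'
from h import *
s=r.state();print(s['time_s'],s['grip_width'],s['grip_force'],s['ft_force'],s['wrist_torque'])
W=get_calibration('wrist');im=snapshot('wrist');cv2.imwrite('pics/w3.png',im)
np.save('w3.npy',W,allow_pickle=True)
go([.545,-.034,.25])
for nm,lo,hi in(('orange',(8,120,90),(17,255,255)),('yellow',(20,80,100),(32,255,255)),('blue',(105,150,60),(125,255,255))):
    print(nm,[cv2.minAreaRect(k) for k in blobs(im,lo,hi,30)[1][:4]])
E
```

```text
6.8667 0.014459365108783852 59.22221839427948 [ 0.24636906  1.09203828 -0.5940748 ] [-0.03739303 -0.0417988   0.0270748 ]
tcp [ 0.4598 -0.0052  0.2522] yaw -18.3 shift [89.9  0.5  2.2] tilt [-0.01 -0.  ]
orange [((317.6982727050781, 77.62932586669922), (51.3408203125, 8.40361213684082), 66.80140686035156)]
yellow [((304.923095703125, 15.615385055541992), (32.947509765625, 6.667947769165039), 78.69007110595703)]
blue [((317.5, 78.5), (83.0, 79.0), 90.0), ((78.0, 192.0), (42.0, 50.0), 90.0)]
```

View pics/w3.png

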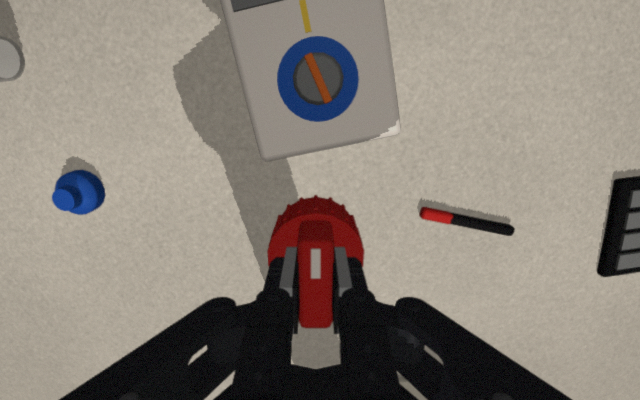

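The bar runs from about (307,54) to (328,101), centred on (318,78). The stripe runs from (302,0) to (308,30), and the blue ring is centred at (318,78).

```bash
python3 - <<'E'
from h import *
W=np.load('w3.npy',allow_pickle=True).item();im=cv2.imread('pics/w3.png')
def axis(k,z):
    P=np.array([onz(W,p,z)[:2] for p in k[:,0,:].astype(float)])
    (c,wh,_)=cv2.minAreaRect(P.astype(np.float32)*1000)
    v=np.linalg.svd(P-P.mean(0))[2][0];v*=np.sign(v[0]);return np.array(c),wh,np.degrees(np.arctan2(v[1],v[0]))
for z in(.128,.136,.144): print('bar',z,axis(blobs(im,(8,120,90),(17,255,255),30)[1][0],z))
print('stripe',axis(blobs(im,(20,80,100),(32,255,255),30)[1][0],.09))
k=blobs(im,(105,150,60),(125,255,255),30)[1][0];print('ring',axis(k,.092))
# tank side edges
for z,a,b in((.09,(388,0),(398,120)),(.09,(225,0),(265,158))):
    d=onz(W,b,z)-onz(W,a,z);print(np.degrees(np.arctan2(-d[1],-d[0])))
hsv=cv2.cvtColor(im,cv2.COLOR_BGR2HSV);m=cv2.inRange(hsv,(0,0,0),(180,70,140))[40:120,280:356];k=max(cv2.findContours(m,0,1)[0],key=cv2.contourArea)
print('neck',cv2.minEnclosingCircle(k+[280,40]), [onz(W,cv2.minEnclosingCircle((k+[280,40]).astype(np.float32))[0],z) for z in(.12,.128,.136)])
E
```

```text
bar 0.128 (array([545.08563232, -35.99918365]), (35.84737777709961, 6.128908157348633), np.float64(6.320731425354151))
bar 0.136 (array([544.86047363, -35.85680008]), (34.70136260986328, 5.932976245880127), np.float64(6.320731425354146))
bar 0.144 (array([544.63519287, -35.71443558]), (33.555416107177734, 5.737044811248779), np.float64(6.320731425354161))
stripe (array([594.84216309, -41.79122925]), (5.348729133605957, 24.355606079101562), np.float64(-6.525800434719426))
ring (array([544.92016602, -35.91004944]), (66.29168701171875, 66.14813995361328), np.float64(71.67186440927544))
-9.554866742643478
-6.661079823528279
neck ((313.5, 80.0), 25.283493041992188) [array([ 0.54504025, -0.03259639,  0.12      ]), array([ 0.54482345, -0.03256384,  0.128     ]), array([ 0.54460665, -0.03253128,  0.136     ])]
```

```bash
python3 - <<'E'
from h import *
W=np.load('w3.npy',allow_pickle=True).item();im=cv2.imread('pics/w3.png');s=r.state();E=s['ee_rot'];p=s['tcp_pos']
m,cs=blobs(im,(172,120,40),(6,255,255),200);k=cs[0]
k=max(cs,key=lambda k:k[:,0,1].max());print(cv2.boundingRect(k))
zt=p[2]-.053
T=lambda uv,z:np.round((E.T@(onz(W,uv,z)-p))[:2]*1000,1)
print('wing ends',T((316,221),zt+.057),T((316,327),zt+.057))
x,y,w,h=cv2.boundingRect(k)
print('body front @top,bottom',T((316,y),zt+.03),T((316,y),zt))
for row in range(200,260,6):
    q=np.where(m[row])[0];q=q[(q>200)&(q<420)];print(row,q.min(),q.max(),T((q.min(),row),zt+.03),T((q.max(),row),zt+.03))
cv2.imwrite('pics/w3c.png',cv2.resize(im[190:340,250:385],None,fx=4,fy=4,interpolation=cv2.INTER_CUBIC))
go([.545,-.0355,.21],6.3)
E
```

```text
(268, 196, 96, 132)
wing ends [31.5  0.8] [-21.8   0.8]
body front @top,bottom [33.4  0.8] [23.5  0.9]
200 299 331 [31.3 -7.4] [31.3  8.1]
206 287 343 [ 28.2 -13.4] [28.2 14.1]
212 284 347 [ 25.1 -14.9] [25.1 16.1]
218 278 353 [ 21.9 -18. ] [21.9 19.2]
224 276 354 [ 18.6 -19.1] [18.6 19.8]
230 273 357 [ 15.3 -20.8] [15.4 21.5]
236 271 359 [ 12.  -21.9] [12.  22.6]
242 270 361 [  8.7 -22.6] [ 8.7 23.8]
248 268 362 [  5.2 -23.8] [ 5.2 24.5]
254 268 362 [  1.8 -24. ] [ 1.8 24.7]
tcp [ 0.4598 -0.0052  0.2522] yaw -18.3 shift [90.4  1.9 42.2] tilt [-0.01 -0.  ] turn -24.6 (q6 0.91)
```

View pics/w3c.png

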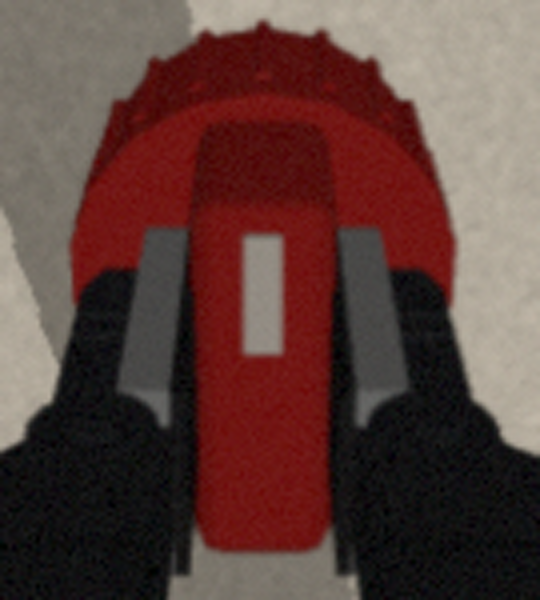

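The wing's top face spans crop rows 203–548 (image rows about 240.5–327), and the front edge of the body's top is at image row about 213.7.

```bash
python3 - <<'E'
from h import *
W=np.load('w3.npy',allow_pickle=True).item();s=r.state();E=s['ee_rot'];p=s['tcp_pos']
T=lambda uv,z:np.round((E.T@(onz(W,uv,z)-p))[:2]*1000,1)
for o in(.053,.051): 
    zt=p[2]-o;print(T((316,240.5),zt+.057),T((316,327),zt+.057),'body front',T((316,213.5),zt+.03),'wing foot',T((316,221),zt+.03))
E
```

```text
[22.7  0.8] [-21.8   0.8] body front [24.3  0.8] wing foot [20.3  0.8]
[23.7  0.8] [-20.    0.8] body front [25.   0.8] wing foot [21.1  0.8]
```

Request:
move_arm([
  [6, 0, 0, 0, 0, -2],
  [18, 0, 0, 0, 0, -6],
  [32, 0.5, 0, 0, 0, -10],
  [48, 1, 0, 0, 0, -15],
  [64, 1, 0, 0, 0, -19],
  [78, 1.5, 0, 0, 0, -22],
  [87, 1.7, 0, 0, 0, -24],
  [91.4, 1.7, 0, 0, 0, -24.6],
])

```text
time_s: 7.58
tcp_pos: [0.5471, -0.0356, 0.2518]
ee_rot: [[0.994, 0.11, -0.0], [0.11, -0.994, -0.0], [-0.0, 0.0, -1.0]]
ft_force: [0.1, 0.0, -1.6]
grip_width: 0.0148
grip_force: 59.2
```

Request:
move_arm([
  [0, 0, 5, 0, 0, 0],
  [0, 0, 12, 0, 0, 0],
  [0, 0, 20, 0, 0, 0],
  [0, 0, 28, 0, 0, 0],
  [0, 0, 34, 0, 0, 0],
  [0, 0, 38, 0, 0, 0],
  [0, 0, 40, 0, 0, 0],
  [0, 0, 40, 0, 0, 0],
])

```text
time_s: 8.25
tcp_pos: [0.5458, -0.035, 0.2118]
ee_rot: [[0.994, 0.11, -0.001], [0.11, -0.994, -0.0], [-0.001, 0.0, -1.0]]
ft_force: [-0.3, -0.3, -1.2]
grip_width: 0.015
grip_force: 59.2
```

```bash
python3 - <<'E'
from h import *
s=r.state();print(s['time_s'],s['grip_width'],s['grip_force'],s['ft_force'],s['wrist_torque'])
go([.546,-.0354,.19],6.3)
a,b=snapshot('side'),snapshot('top')
A=cv2.resize(a[130:260,270:400],None,fx=3,fy=3,interpolation=cv2.INTER_CUBIC);B=cv2.resize(b[150:280,260:390],None,fx=3,fy=3,interpolation=cv2.INTER_CUBIC)
cv2.imwrite('pics/s4.png',np.hstack([A,B]))
E
```

```text
8.25 0.015025240018216403 59.233903884887695 [-0.2607318  -0.2908715  -1.18895528] [-0.04721788  0.04907015 -0.01780492]
tcp [ 0.5458 -0.035   0.2118] yaw 6.3 shift [ 0.2  0.5 21.8] tilt [-0.05 -0.01] turn 0.0 (q6 1.45)
```

View pics/s4.png

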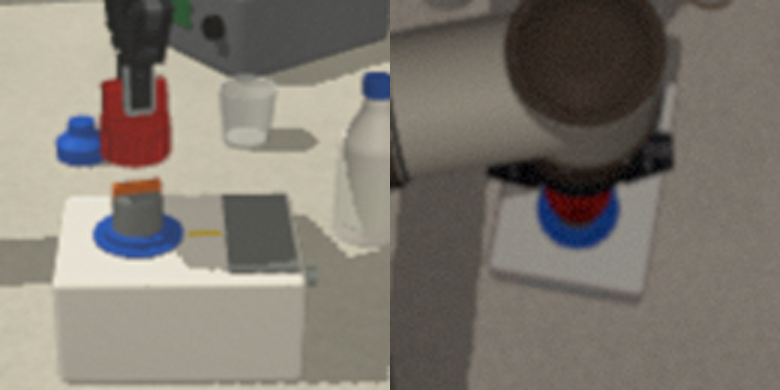

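In the side crop the cap (columns 101–170) sits over the neck (113–161) to within about 1 mm. I'll go down and feel for contact.

Request:
move_arm([
  [0, 0, 5, 0, 0, 0],
  [0, 0, 11, 0, 0, 0],
  [0, 0, 17, 0, 0, 0],
  [0, 0, 23, 0, 0, 0],
  [0, 0, 28, 0, 0, 0],
  [0, 0, 31, 0, 0, 0],
  [0, 0, 33, 0, 0, 0],
  [0, 0, 34, 0, 0, 0],
])

```text
time_s: 9.02
tcp_pos: [0.546, -0.035, 0.1779]
ee_rot: [[0.994, 0.11, -0.001], [0.11, -0.994, -0.0], [-0.001, 0.0, -1.0]]
ft_force: [-0.9, 0.6, 0.1]
grip_width: 0.0147
grip_force: 59.2
```

Request:
move_arm([
  [0, 0, 1, 0, 0, 0],
  [0, 0, 2, 0, 0, 0],
  [0, 0, 3, 0, 0, 0],
  [0, 0, 4, 0, 0, 0],
  [0, 0, 5, 0, 0, 0],
  [0, 0, 6, 0, 0, 0],
  [0, 0, 6, 0, 0, 0],
  [0, 0, 6, 0, 0, 0],
])

```text
time_s: 9.68
tcp_pos: [0.546, -0.035, 0.1723]
ee_rot: [[0.994, 0.11, -0.0], [0.11, -0.994, -0.0], [-0.0, 0.0, -1.0]]
ft_force: [-0.9, -0.1, -0.9]
grip_width: 0.0148
grip_force: 59.2
```

Request:
move_arm([
  [0, 0, 1, 0, 0, 0],
  [0, 0, 2, 0, 0, 0],
  [0, 0, 3, 0, 0, 0],
  [0, 0, 4, 0, 0, 0],
  [0, 0, 4, 0, 0, 0],
  [0, 0, 4, 0, 0, 0],
  [0, 0, 4, 0, 0, 0],
  [0, 0, 4, 0, 0, 0],
])

```text
time_s: 10.35
tcp_pos: [0.5461, -0.035, 0.1684]
ee_rot: [[0.994, 0.11, 0.0], [0.11, -0.994, 0.0], [0.0, -0.0, -1.0]]
ft_force: [0.4, 1.5, -0.2]
grip_width: 0.0149
grip_force: 59.2
```

Request:
move_arm([
  [0, 0, 1, 0, 0, 0],
  [0, 0, 2, 0, 0, 0],
  [0, 0, 3, 0, 0, 0],
  [0, 0, 3, 0, 0, 0],
  [0, 0, 3, 0, 0, 0],
  [0, 0, 3, 0, 0, 0],
  [0, 0, 3, 0, 0, 0],
  [0, 0, 3, 0, 0, 0],
])

```text
time_s: 11.02
tcp_pos: [0.5462, -0.035, 0.1657]
ee_rot: [[0.994, 0.11, 0.0], [0.11, -0.994, -0.0], [0.0, 0.0, -1.0]]
ft_force: [-1.4, -0.2, 2.9]
grip_width: 0.0149
grip_force: 59.7
```

Request:
move_arm([
  [0, 0, 0.5, 0, 0, 0],
  [0, 0, 1, 0, 0, 0],
  [0, 0, 1.5, 0, 0, 0],
  [0, 0, 1.5, 0, 0, 0],
  [0, 0, 1.5, 0, 0, 0],
  [0, 0, 1.5, 0, 0, 0],
  [0, 0, 1.5, 0, 0, 0],
  [0, 0, 1.5, 0, 0, 0],
])

```text
time_s: 11.68
tcp_pos: [0.5462, -0.035, 0.1651]
ee_rot: [[0.994, 0.111, 0.001], [0.111, -0.994, -0.0], [0.001, 0.0, -1.0]]
ft_force: [-3.2, 1.1, 8.5]
grip_width: 0.0145
grip_force: 60.5
```

Request:
move_arm([
  [0, 0, 0.5, 0, 0, 0],
  [0, 0, 1, 0, 0, 0],
  [0, 0, 1.5, 0, 0, 0],
  [0, 0, 1.5, 0, 0, 0],
  [0, 0, 1.5, 0, 0, 0],
  [0, 0, 1.5, 0, 0, 0],
  [0, 0, 1.5, 0, 0, 0],
  [0, 0, 1.5, 0, 0, 0],
])

```text
time_s: 12.35
tcp_pos: [0.5462, -0.035, 0.1644]
ee_rot: [[0.994, 0.111, 0.001], [0.111, -0.994, -0.0], [0.001, 0.001, -1.0]]
ft_force: [-4.6, 1.5, 11.6]
grip_width: 0.015
grip_force: 61.1
```

Request:
move_arm([
  [0, 0, -1, 0, 0, 0],
  [0, 0, -1.5, 0, 0, 0],
  [0, 0, -1.5, 0, 0, 0],
  [0, 0, -1.5, 0, 0, 0],
  [0, 0, -1.5, 0, 0, 2],
  [0, 0, -1.5, 0, 0, 4],
  [0, 0, -1.5, 0, 0, 5],
  [0, 0, -1.5, 0, 0, 5],
])

```text
time_s: 13.02
tcp_pos: [0.547, -0.0351, 0.1652]
ee_rot: [[1.0, 0.023, 0.003], [0.023, -1.0, -0.0], [0.003, 0.001, -1.0]]
ft_force: [-0.9, -1.0, 7.9]
grip_width: 0.0148
grip_force: 60.4
```

```bash
python3 - <<'E'
from h import *
s=r.state();print(s['time_s'],s['ft_force'],s['wrist_torque'],s['tcp_pos'])
S=get_calibration('side')
# neck/bar heights from s4 side crop (scale 3, origin 270,130)
import numpy as np
for nm,u,v,dy in(('bar top',136,181,0),('neck top front rim',136,197,-.019)):
    o,d=ray(S,(270+u/3-.33,130+v/3-.33));t=(-.0355+dy-o[1])/d[1];print(nm,o+d*t)
E
```

```text
13.0167 [-0.93031332 -0.98569964  7.86131562] [-0.00096373  0.46825972 -0.04379186] [ 0.54700581 -0.03514805  0.16521382]
bar top [ 0.54416497 -0.0355      0.13407763]
neck top front rim [ 0.54217516 -0.0545      0.13133834]
```

Request:
move_arm([
  [0, 0, -0.5, 0, 0, 3],
  [0, 0, -0.5, 0, 0, 6],
  [0, 0, -0.5, 0, 0, 9],
  [0, 0, -0.5, 0, 0, 12],
  [0, 0, -0.5, 0, 0, 15],
  [0, 0, -0.5, 0, 0, 18],
  [0, 0, -0.5, 0, 0, 18],
  [0, 0, -0.5, 0, 0, 18],
])

```text
time_s: 13.68
tcp_pos: [0.547, -0.0358, 0.1655]
ee_rot: [[0.958, -0.286, 0.002], [-0.286, -0.958, -0.001], [0.003, 0.001, -1.0]]
ft_force: [-0.8, -3.4, 5.2]
grip_width: 0.0148
grip_force: 60.1
```

```bash
cat > st.py <<'E'
from h import *
s=r.state();E=s['ee_rot'];print(s['time_s'],s['ft_force'].round(1),s['wrist_torque'].round(3),s['tcp_pos'].round(4),'yaw',np.degrees(np.arctan2(E[1,0],E[0,0])).round(2),s['q'][5].round(2))
E
python3 st.py
```

```text
13.6833 [-0.8 -3.4  5.2] [-0.796  0.137  0.025] [ 0.547  -0.0358  0.1655] yaw -16.65 1.05
```

Request:
move_arm([
  [0, 0, 0, 0, 0, 3],
  [0, 0, 0, 0, 0, 6],
  [0, 0, 0, 0, 0, 9],
  [0, 0, 0, 0, 0, 12],
  [0, 0, 0, 0, 0, 15],
  [0, 0, 0, 0, 0, 18],
  [0, 0, 0, 0, 0, 18],
  [0, 0, 0, 0, 0, 18],
])

```text
time_s: 14.35
tcp_pos: [0.5468, -0.0361, 0.1655]
ee_rot: [[0.823, -0.569, 0.002], [-0.569, -0.823, -0.002], [0.003, 0.001, -1.0]]
ft_force: [-1.1, -4.7, 5.5]
grip_width: 0.0149
grip_force: 60.2
```

```bash
python3 st.py
```

```text
14.35 [-1.1 -4.7  5.5] [-1.102  0.243  0.089] [ 0.5468 -0.0361  0.1655] yaw -34.65 0.73
```

Request:
move_arm([
  [0, 0, 0, 0, 0, 2],
  [0, 0, 0, 0, 0, 4],
  [0, 0, 0, 0, 0, 6],
  [0, 0, 0, 0, 0, 8],
  [0, 0, 0, 0, 0, 10],
  [0, 0, 0, 0, 0, 12],
  [0, 0, 0, 0, 0, 12],
  [0, 0, 0, 0, 0, 12],
])

```text
time_s: 15.02
tcp_pos: [0.5463, -0.0364, 0.1654]
ee_rot: [[0.687, -0.726, 0.001], [-0.726, -0.687, -0.003], [0.002, 0.002, -1.0]]
ft_force: [-1.3, -4.8, 6.5]
grip_width: 0.0146
grip_force: 60.3
```

```bash
python3 st.py
```

```text
15.0167 [-1.3 -4.8  6.5] [-1.517  0.415  0.312] [ 0.5463 -0.0364  0.1654] yaw -46.57 0.52
```

Request:
move_arm([
  [0, 0, 0, 0, 0, 1],
  [0, 0, 0, 0, 0, 2],
  [0, 0, 0, 0, 0, 3],
  [0, 0, 0, 0, 0, 4],
  [0, 0, 0, 0, 0, 5],
  [0, 0, 0, 0, 0, 5],
  [0, 0, 0, 0, 0, 5],
  [0, 0, 0, 0, 0, 5],
])

```text
time_s: 15.68
tcp_pos: [0.5462, -0.0365, 0.1654]
ee_rot: [[0.621, -0.784, 0.0], [-0.784, -0.621, -0.003], [0.002, 0.002, -1.0]]
ft_force: [-1.4, -5.1, 6.9]
grip_width: 0.0153
grip_force: 60.3
```

```bash
python3 st.py
```

```text
15.6833 [-1.4 -5.1  6.9] [-1.545  0.502  0.119] [ 0.5462 -0.0365  0.1654] yaw -51.62 0.44
```

Request:
move_arm([
  [0, 0, 0, 0, 0, 1],
  [0, 0, 0, 0, 0, 2],
  [0, 0, 0, 0, 0, 3],
  [0, 0, 0, 0, 0, 4],
  [0, 0, 0, 0, 0, 5],
  [0, 0, 0, 0, 0, 5],
  [0, 0, 0, 0, 0, 5],
  [0, 0, 0, 0, 0, 5],
])

```text
time_s: 16.35
tcp_pos: [0.5461, -0.0363, 0.1653]
ee_rot: [[0.55, -0.835, 0.0], [-0.835, -0.55, -0.002], [0.002, 0.001, -1.0]]
ft_force: [-2.4, -4.4, 6.8]
grip_width: 0.0149
grip_force: 60.3
```

```bash
python3 st.py
```

```text
16.35 [-2.4 -4.4  6.8] [-1.12   0.617 -0.039] [ 0.5461 -0.0363  0.1653] yaw -56.66 0.35
```

Request:
move_arm([
  [0, 0, 0, 0, 0, 1],
  [0, 0, 0, 0, 0, 2],
  [0, 0, 0, 0, 0, 3],
  [0, 0, 0, 0, 0, 4],
  [0, 0, 0, 0, 0, 5],
  [0, 0, 0, 0, 0, 5],
  [0, 0, 0, 0, 0, 5],
  [0, 0, 0, 0, 0, 5],
])

```text
time_s: 17.02
tcp_pos: [0.546, -0.0361, 0.1653]
ee_rot: [[0.475, -0.88, -0.0], [-0.88, -0.475, -0.002], [0.002, 0.001, -1.0]]
ft_force: [-4.1, -4.3, 6.4]
grip_width: 0.0149
grip_force: 60.3
```

```bash
python3 st.py
```

```text
17.0167 [-4.1 -4.3  6.4] [-0.935  0.664  0.085] [ 0.546  -0.0361  0.1653] yaw -61.64 0.26
```

Request:
move_arm([
  [0, 0, 0, 0, 0, 1],
  [0, 0, 0, 0, 0, 2],
  [0, 0, 0, 0, 0, 3],
  [0, 0, 0, 0, 0, 4],
  [0, 0, 0, 0, 0, 5],
  [0, 0, 0, 0, 0, 5],
  [0, 0, 0, 0, 0, 5],
  [0, 0, 0, 0, 0, 5],
])

```text
time_s: 17.68
tcp_pos: [0.5455, -0.0363, 0.1653]
ee_rot: [[0.398, -0.917, -0.001], [-0.917, -0.398, -0.003], [0.002, 0.002, -1.0]]
ft_force: [-2.5, -3.2, 7.3]
grip_width: 0.015
grip_force: 60.5
```

```bash
python3 st.py
```

```text
17.6833 [-2.5 -3.2  7.3] [-1.127  0.887  0.442] [ 0.5455 -0.0363  0.1653] yaw -66.56 0.18
```

Request:
move_arm([
  [0, 0, 0, 0, 0, 1],
  [0, 0, 0, 0, 0, 2],
  [0, 0, 0, 0, 0, 3],
  [0, 0, 0, 0, 0, 4],
  [0, 0, 0, 0, 0, 5],
  [0, 0, 0, 0, 0, 5],
  [0, 0, 0, 0, 0, 5],
  [0, 0, 0, 0, 0, 5],
])

```text
time_s: 18.35
tcp_pos: [0.5454, -0.0363, 0.1652]
ee_rot: [[0.315, -0.949, -0.001], [-0.949, -0.315, -0.002], [0.002, 0.002, -1.0]]
ft_force: [-3.5, -3.3, 6.4]
grip_width: 0.0144
grip_force: 60.4
```

```bash
python3 st.py
```

```text
18.35 [-3.5 -3.3  6.4] [-1.106  0.949  0.147] [ 0.5454 -0.0363  0.1652] yaw -71.63 0.09
```

Request:
move_arm([
  [0, 0, 0, 0, 0, 1],
  [0, 0, 0, 0, 0, 2],
  [0, 0, 0, 0, 0, 3],
  [0, 0, 0, 0, 0, 4],
  [0, 0, 0, 0, 0, 5],
  [0, 0, 0, 0, 0, 5],
  [0, 0, 0, 0, 0, 5],
  [0, 0, 0, 0, 0, 5],
])

```text
time_s: 19.02
tcp_pos: [0.5455, -0.0361, 0.1652]
ee_rot: [[0.231, -0.973, -0.001], [-0.973, -0.231, -0.002], [0.002, 0.002, -1.0]]
ft_force: [-2.6, -1.6, 6.4]
grip_width: 0.015
grip_force: 60.4
```

```bash
python3 st.py
```

```text
19.0167 [-2.6 -1.6  6.4] [-0.771  0.948 -0.004] [ 0.5455 -0.0361  0.1652] yaw -76.67 0.0
```

Two torque peaks, each followed by a fall, are 20° apart as they should be. I'll take one more click, which puts me in the middle of the allowed range.

Request:
move_arm([
  [0, 0, 0, 0, 0, 2],
  [0, 0, 0, 0, 0, 4],
  [0, 0, 0, 0, 0, 6],
  [0, 0, 0, 0, 0, 8],
  [0, 0, 0, 0, 0, 9],
  [0, 0, 0, 0, 0, 9.5],
  [0, 0, 0, 0, 0, 10],
  [0, 0, 0, 0, 0, 10],
])

```text
time_s: 19.68
tcp_pos: [0.5451, -0.036, 0.1651]
ee_rot: [[0.06, -0.998, -0.002], [-0.998, -0.06, -0.002], [0.002, 0.002, -1.0]]
ft_force: [-3.7, -2.2, 7.1]
grip_width: 0.0148
grip_force: 60.5
```

```bash
python3 st.py
```

```text
19.6833 [-3.7 -2.2  7.1] [-0.651  1.229  0.367] [ 0.5451 -0.036   0.1651] yaw -86.58 -0.17
```

Request:
move_arm([
  [0, 0, 0, 0, 0, 2],
  [0, 0, 0, 0, 0, 4],
  [0, 0, 0, 0, 0, 6],
  [0, 0, 0, 0, 0, 7.5],
  [0, 0, 0, 0, 0, 8],
  [0, 0, 0, 0, 0, 8.5],
  [0, 0, 0, 0, 0, 8.5],
  [0, 0, 0, 0, 0, 8.5],
])

```text
time_s: 20.35
tcp_pos: [0.5451, -0.0359, 0.1651]
ee_rot: [[-0.09, -0.996, -0.002], [-0.996, 0.09, -0.002], [0.002, 0.002, -1.0]]
ft_force: [-4.5, -1.4, 7.1]
grip_width: 0.0148
grip_force: 60.5
```

```bash
python3 st.py
```

```text
20.35 [-4.5 -1.4  7.1] [-0.522  1.295  0.09 ] [ 0.5451 -0.0359  0.1651] yaw -95.15 -0.32
```

Request:
move_arm([
  [0, 0, -0.5, 0, 0, 0],
  [0, 0, -1, 0, 0, 0],
  [0, 0, -1, 0, 0, 0],
  [0, 0, -1, 0, 0, 0],
  [0, 0, -1, 0, 0, 0],
  [0, 0, -1, 0, 0, 0],
  [0, 0, -1, 0, 0, 0],
  [0, 0, -1, 0, 0, 0],
])

```text
time_s: 21.02
tcp_pos: [0.5451, -0.0358, 0.1655]
ee_rot: [[-0.09, -0.996, -0.002], [-0.996, 0.09, -0.001], [0.002, 0.002, -1.0]]
ft_force: [-4.2, -2.6, 4.3]
grip_width: 0.0147
grip_force: 60.0
```

Request:
move_arm([
  [0, 0, 0, 0, 0, 0],
  [0, 0, 0, 0, 0, 0],
  [0, 0, 0, 0, 0, 0],
  [0, 0, 0, 0, 0, 0],
  [0, 0, 0, 0, 0, 0],
  [0, 0, 0, 0, 0, 0],
  [0, 0, 0, 0, 0, 0],
  [0, 0, 0, 0, 0, 0],
], jaw=45)

```text
time_s: 21.68
tcp_pos: [0.5461, -0.0349, 0.1653]
ee_rot: [[-0.09, -0.996, 0.0], [-0.996, 0.09, 0.0], [-0.0, -0.0, -1.0]]
ft_force: [0.3, -1.4, 0.3]
grip_width: 0.0448
grip_force: 0.0
```

Request:
move_arm([
  [0, 0, -3, 0, 0, 0],
  [0, 0, -10, 0, 0, 0],
  [0, 0, -20, 0, 0, 0],
  [0, 0, -35, 0, 0, 0],
  [0, 0, -50, 0, 0, 0],
  [0, 0, -70, 0, 0, 0],
  [0, 0, -90, 0, 0, 0],
  [0, 0, -100, 0, 0, 0],
])

```text
time_s: 22.35
tcp_pos: [0.5473, -0.035, 0.2693]
ee_rot: [[-0.09, -0.996, 0.006], [-0.996, 0.09, 0.0], [-0.001, -0.006, -1.0]]
ft_force: [1.2, -0.4, 1.0]
grip_width: 0.045
grip_force: 0.0
```

```bash
python3 - <<'E'
from h import *
import st
a,b=snapshot('side'),snapshot('wrist');W=get_calibration('wrist');np.save('w5.npy',W,allow_pickle=True);cv2.imwrite('pics/w5.png',b);cv2.imwrite('pics/s5f.png',a)
A=cv2.resize(a[130:260,270:400],None,fx=3,fy=3,interpolation=cv2.INTER_CUBIC);B=cv2.resize(b,(400*390//400*16//16,390)) if 0 else cv2.resize(b[:390,120:520],(400,390))
cv2.imwrite('pics/s5.png',np.hstack([A,B]))
E
```

```text
22.35 [ 1.2 -0.4  1. ] [ 0.024 -0.062  0.021] [ 0.5473 -0.035   0.2693] yaw -95.15 -0.32
```

View pics/s5.png

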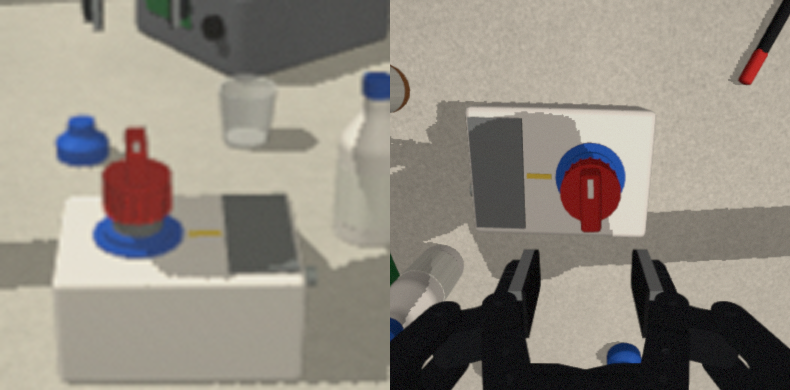

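The cap sits level on the neck at side crop (137,190). Its wing points straight up, the gripper is clear above it, and everything else is where it was.

```bash
python3 -c "
from bench import r
print(r.hand_in())"
```

```text
the job is handed in; nothing more can be done
None
```

I seated the cap over the drive bar, turned it clockwise through three ratchet clicks (read from torque peaks 20° apart), released it level, and handed the job in at about 22 s; the highest press I read on the neck was 11.6 N.

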